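# Index a tube rack against a flip stop

## Robot

A 6-joint arm with a two-finger parallel gripper is mounted at the origin on a cart in front of the work surface, level with it; the furniture and walls round the work are solid. World frame = base frame: x ahead of the robot, y to its left, z up, the work surface at z = 0. Lengths are in m, angles in rad, forces in N, time in s.
With the tool pointing down it reaches from about 0.35 to 0.775 m from the base axis. Payload 7.3 kg.
Tool frame: the origin (TCP) lies at the very end of the fingers, on their centre line; the grasp point (between the pads) lies 19 mm behind it (robot.hold_point_z is the distance from the TCP to the grasp point, in m); z points along the fingers, y is the direction in which the jaws open and shut (so a half turn about z gives the same grasp; the last joint's range is limited). The gripper opens to 92 mm and grips with 3 to 60 N. Pads are 19 mm wide; open, the fingers measure 130 mm over their backs; the gripper's body (75 mm by 190 mm) begins 47 mm behind the grasp point.
Start: joints at [1.074, 0.342, 1.524, -0, 1.275, -0.146], TCP at [0.18, 0.493, 0.227] pointing down, gripper open.
Joint ranges: [-2.53, 2.53], [-0.77, 2.02], [0.04, 2.7], [-1, 4.14], [0.28, 2.66], [-3.11, 3.11]. Speed limits (rad/s): [2.57, 2.57, 3.14, 3.14, 3.14, 3.14].

## Interface

Orientations are given as [roll, pitch, yaw] about the fixed x, y, z axes, in that order (R = Rz(yaw) Ry(pitch) Rx(roll)).
In Python, from cell import monitor, viewer, robot gives the robot as it stands.
- The arm moves only by the tool move_arm, never from a script. Its argument "deltas" is a list of rows, each an object of numbers: "x", "y", "z": the shift along the tool's x, y, z in m; "wx", "wy", "wz": the turn, a rotation vector about the tool's x, y, z in degrees; "hand": the opening, from 0 (shut) to 1 (fully open). In form: [{"x": .., "y": .., "z": .., "wx": .., "wy": .., "wz": .., "hand": ..}, ...]. A call has 1 to 8 rows; each row is the pose to reach, as a shift and turn from the pose commanded when the call began, along the tool's axes at that moment; what a row does not reach only later rows make up. A row lasts 1/8 s, in which the tool goes at most 62.5 mm and 10.7 degrees, less where a joint would pass 70% of its speed; a pose out of reach is approached as far as the arm can. A call with a gripper value outside its range is refused whole. The fingers move at their own pace and stop on an object; "grip_force" is the grip in N (left out, the last holds). Time passes only in rows, so rows that repeat a pose let the fingers close. It gives the time, the measured TCP pose, the force and the opening at its end, in the units of the state.
- monitor.observe(): the state, without advancing time (a new reading comes with each control period).
- viewer.read_camera(name): name is "scene" or "top" or "wrist"; returns the picture (480x640x3 uint8, red, green, blue); there is no depth.
- viewer.camera_params(name): a dict with "camera_matrix" (3x3 intrinsics, pixels), "R" (3x3) and "t" (3): a world point X has camera coordinates R X + t. Camera axes: x right, y down, z forward; pixel columns grow to the right and rows downward; lengths in m; the calibration is good to about 2 mm. The wrist camera is an equidistant fisheye: a pixel r from the principal point sees the ray r / f radians off the axis. A picture is of the moment at which its call begins: read the wrist's pose just before it. camera_params takes no time and is no camera call; for the wrist camera it gives the pose at the moment of the call.
- robot.hand_in(): hands the job in, once; it reports no verdict.
The state is a dict: "time": time; "qpos": joint angles; "qvel": joint speeds; "joint_efforts": joint torques, N m; "tool_pos": TCP position; "tool_rot": TCP orientation; "contact_force": force on the tool from outside, world axes, zero at the start; "torque": the same for the moment, N m; "opening": finger opening in m.
Only numpy, scipy, OpenCV 4.12 (cv2) and the standard library are available. Lean on these libraries where they do the work, as an engineer would, in place of code of your own. Each camera call takes 0.05 s, during which the arm holds its last target. There are 200 camera calls.

## Task

Gently flip the raised stop flag fully down across the aluminium track, then slide the long tube rack that stands in the track along to the flag and press it home against the flag's sprung nose until the nose is pushed in solid (about 10 N, held for half a second, never more than 16 N). Then back away gently so that the rack stays in the track touching the nose with the flag still down, and leave everything else on the bench where it is.

Things in the scene. Friction and masses are not known exactly. Their poses are not given: they have to be found in the camera images.
- track: Fixed aluminium track, plate 136 x 400 x 4 mm. Origin at bench level on the channel's centre line; y runs along the channel towards the flag, x across it away from the robot, z up. Plate y -230 to 170 mm. Channel 92 mm wide (x -46 to 46), open at both ends; far side a fence to z 44 (x 46 to 58), near side a lip to z 14 (x -52 to -46). Flag rest post, 12 mm thick, at x -60, y 120, up to z 53.
- flag_hinge (a point): Point on the flag's hinge axis, midway along it, above the fence: at x 52, y 120, z 58 mm in the track's frame. The axis is parallel to the track's y. The two hinge ears beside the arm reach z 67 mm and span y 98 to 142 mm.
- flag (a joint): Flag angle, rad. 0 = raised, leaning 0.262 back past upright (to track +x); grows as it swings over the channel to track -x; 1.833 = fully down, level across the channel, on its rubber-capped stop (above 1.76 counts as down). Stiff hinge, 0.12 N m of friction: it stays where it is left; 1 to 3 N near the tab moves it. Starts raised, 0 to 0.4.
- flag_arm: The flag: aluminium arm 18 mm wide (along track y), 10 mm thick, 134 mm long from the hinge, ending in a round tab. Origin on the hinge axis; its -x runs along the arm to the tab, its z is up when down. A block 26 x 18 x 42 mm hangs under the arm 52 mm from the hinge.
- flag_tab (a point): Centre of the round finger tab (26 mm across, 10 mm thick) at the flag's end, 121 mm from the hinge axis.
- stop_block (a point): Centre of the block's face that looks to track -y, from which an adjusting screw with a sprung nose (9 mm ball end) sticks out to meet the rack: 24 mm above the bench on the channel's centre line when down. The nose ends 10 to 28 mm before this face as the screw is set, not measured: feel for it. The nose gives 4.5 mm against a light spring (0.6 to 1.3 N), then is solid.
- rack: The rack to push: long micro tube rack with tubes, 84 (x) x 184 (y) mm, solid body 38 mm high, tube caps to 61 mm, 0.4 to 0.65 kg. Origin at the centre of its underside, y along its length towards the flag. Stands loose on the track's plate in the channel, 4 mm play each side; its rear (-y) face is free to be pushed; slides with 2 to 7 N.
- timer: Bench timer, 62 x 72 x 20 mm, loose bystander on the robot's side of the track; origin at the centre of its underside.
- marker: Marker pen, 17 x 135 x 16 mm, loose bystander on the robot's side of the track; origin at its underside's centre.
- dish: Petri dish, 91 mm across, 16 mm high, loose bystander behind the fence; origin at the centre of its underside.
- beaker: Beaker, 57 mm across, 72 mm high, loose bystander behind the fence; origin at the centre of its underside.
- kit_box: Kit box, 70 x 112 x 54 mm, loose bystander beyond the flag end of the track; origin at the centre of its underside.
- folder: Flat folder, 75 x 160 x 22 mm, loose bystander on the right of the bench; origin at the centre of its underside.

How it is judged:
By the outcome, as a careful person would: the job done as asked, in the order asked, and still so for the second after the job is handed in, with the robot touching nothing.
It also fails if it takes over 72 s, if anything falls off the work surface, if the arm or the gripper's body presses on something with over 40 N, if the wrist force passes 120 N, or if a joint passes its speed limit or range.

## Working session

There is one attempt and no reset: what is moved stays moved. The work goes in short steps, Python scripts to look and compute and a tool call to move; the robot and the scene stay as the last step left them, time stands still between calls to the robot, and variables do not carry over. Pictures are saved under pics/ and viewed, about 8 in all and at most 12, crops included, and the job is handed in when it is done.

Besides the shell and the picture viewer there is one more tool, called after "Emit:" as name(argument=value, ...), one argument or row to a line, values as JSON. move_arm: Moves the arm, as the interface text tells. Its arguments: {"type":"object","properties":{"deltas":{"type":"array","items":{"type":"object","properties":{"x":{"type":"number"},"y":{"type":"number"},"z":{"type":"number"},"wx":{"type":"number"},"wy":{"type":"number"},"wz":{"type":"number"},"hand":{"type":"number"}}}},"grip_force":{"type":"number"}},"required":["deltas"]}

```bash
ls; mkdir -p pics; python3 - <<'E'
from cell import monitor, viewer, robot
import cv2
print(monitor.observe())
for n in ("scene","top"):
    cv2.imwrite(f"pics/{n}0.png",viewer.read_camera(n)[:,:,::-1])
    p=viewer.camera_params(n);print(n,p)
E
```

```text
pics
{'time': 0.0, 'qpos': array([ 1.07398940e+00,  3.42741286e-01,  1.52501539e+00,  1.45270624e-06,
        1.27540214e+00, -1.45967920e-01]), 'qvel': array([-0.00202719,  0.00042945, -0.00090612,  0.00063511,  0.00077264,
       -0.00043992]), 'joint_efforts': array([ 1.24086666e-03, -4.31243598e+01, -2.44222087e+01,  7.16754911e-02,
        5.60031622e-02, -1.50385613e-04]), 'tool_pos': array([0.18020148, 0.49267071, 0.2260359 ]), 'tool_rot': array([-3.14004335e+00, -2.29172401e-04,  2.79075304e+00]), 'contact_force': array([ 0.54967028, -0.06274421,  0.48169026]), 'torque': array([-0.01613252, -0.01609923,  0.0018959 ]), 'opening': 0.09194570483368063}
scene {'camera_matrix': array([[435.50278444,   0.        , 324.61394947],
       [  0.        , 435.50278444, 240.5302082 ],
       [  0.        ,   0.        ,   1.        ]]), 'R': array([[-0.89653613, -0.44269196, -0.01570988],
       [-0.32415351,  0.6798184 , -0.65785366],
       [ 0.30190639, -0.58469716, -0.75298191]]), 't': array([0.48010676, 0.31155133, 1.05547926])}
top {'camera_matrix': array([[508.43441458,   0.        , 327.15948075],
       [  0.        , 508.43441458, 233.66692779],
       [  0.        ,   0.        ,   1.        ]]), 'R': array([[ 8.51274704e-02, -9.96369830e-01, -6.88993204e-04],
       [-9.71035808e-01, -8.28080081e-02, -2.24125620e-01],
       [ 2.23254952e-01,  1.97482842e-02, -9.74560020e-01]]), 't': array([-0.09962165,  0.5530813 ,  1.29740014])}
```

View pics/scene0.png

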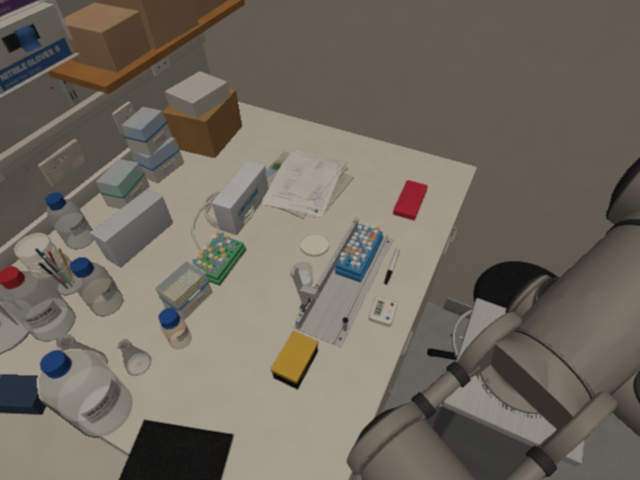

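View pics/top0.png

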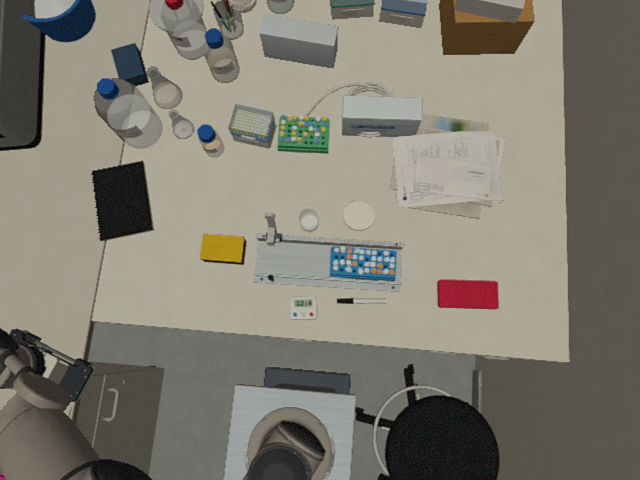

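The top view shows the track at about columns 255–402, rows 237–290. The raised flag is near (270,228), the rack is the blue block on the right (330–397), and the rest post is near (271,278). I'll enlarge both views.

```bash
python3 - <<'E'
import cv2,numpy as np
a=cv2.imread("pics/top0.png")[205:300,245:410]; b=cv2.imread("pics/scene0.png")[215:350,285:405]
cv2.imwrite("pics/c1.png",cv2.resize(a,None,fx=4.8,fy=4.8,interpolation=cv2.INTER_CUBIC))
cv2.imwrite("pics/c2.png",cv2.resize(b,None,fx=4.4,fy=4.4,interpolation=cv2.INTER_CUBIC))
E
```

```text
(no output)
```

View pics/c1.png

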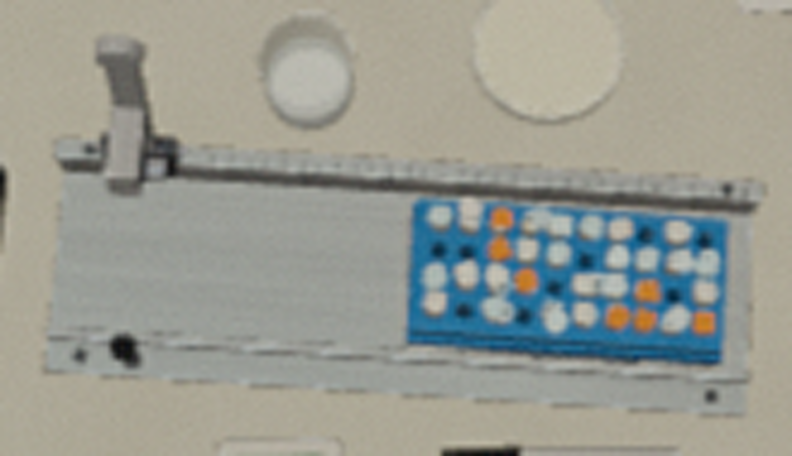

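View pics/c2.png

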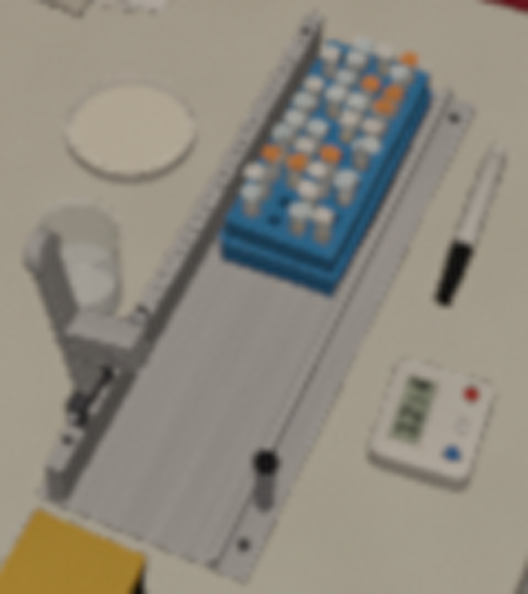

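The top crop shows the plate's near edge from (45,370) to (745,413), the post cap at (122,345) and the tab at (120,45). The rack's top runs from (415,200) to (727,222). In the scene crop the tab is at (40,250) and the post at (265,462). I'll triangulate these next.

```bash
cat > h.py <<'E'
import numpy as np
from cell import monitor,viewer,robot
def ray(n,uv):
    p=viewer.camera_params(n);K,R,t=p["camera_matrix"],p["R"],p["t"]
    d=R.T@np.linalg.solve(K,[*uv,1.]);return -R.T@t,d/np.linalg.norm(d)
def plane(n,uv,z):
    c,d=ray(n,uv);return c+d*(z-c[2])/d[2]
def tri(a,b):
    (c1,d1),(c2,d2)=ray("top",a),ray("scene",b)
    s=np.linalg.lstsq(np.c_[d1,-d2],c2-c1,rcond=None)[0]
    p,q=c1+s[0]*d1,c2+s[1]*d2
    return (p+q)/2,np.linalg.norm(p-q)
T=lambda u,v:(245+(u+.5)/4.8-.5,205+(v+.5)/4.8-.5)
S=lambda u,v:(285+(u+.5)/4.4-.5,215+(v+.5)/4.4-.5)
E
python3 - <<'E'
from h import *
np.set_printoptions(precision=4,suppress=True)
for n,a,b in [("NL",(45,370),(245,580)),("NR",(745,413),(475,105)),("post",(122,345),(265,462)),("tab",(120,45),(40,250)),
 ("fenceR topfar",(765,185),(305,18)),("screwR",(711,396),(455,117)),("screwL",(80,355),(243,545)),("rack front far",(415,200),(222,240)),("rack front near",(408,332),(335,275)),("rack rear near",(720,348),(430,78))]:
    p,e=tri(T(*a),S(*b));print(n,p,"gap%.4f"%e)
for n,a,z in [("NL",(45,370),.004),("NR",(745,413),.004),("screwR",(711,396),.004),("screwL",(80,355),.004),("post",(122,345),.053),("fence L far",(57,140),.044),("fence R far",(765,185),.044),("rackFF",(415,200),.038),("rackRF",(727,222),.038),("rackRN",(720,348),.038),("rackFN",(410,330),.038)]:
    print("pl",n,plane("top",T(*a),z))
for n,a,z in [("NL",(245,580),.004),("NR",(475,105),.004),("post",(265,462),.053),("FF",(222,240),.038),("FN",(335,275),.038),("RN",(430,78),.038)]:
    print("sc",n,plane("scene",S(*a),z))
E
```

```text
NL [ 0.4227  0.1377 -0.0004] gap0.0010
NR [ 0.4318 -0.2623 -0.0007] gap0.0001
post [0.4338 0.0891 0.049 ] gap0.0000
tab [0.5708 0.0913 0.1746] gap0.0016
fenceR topfar [ 0.5608 -0.2627  0.0283] gap0.0039
screwR [ 0.4393 -0.242   0.0039] gap0.0003
screwL [0.4329 0.1185 0.0009] gap0.0010
rack front far [ 0.5346 -0.0651  0.0191] gap0.0009
rack front near [ 0.4571 -0.0676  0.0238] gap0.0020
rack rear near [ 0.4616 -0.242   0.0339] gap0.0018
pl NL [0.4217 0.1369 0.004 ]
pl NR [ 0.4312 -0.2617  0.004 ]
pl screwR [ 0.4392 -0.242   0.004 ]
pl screwL [0.432 0.118 0.004]
pl post [0.4332 0.0886 0.053 ]
pl fence L far [0.5473 0.1392 0.044 ]
pl fence R far [ 0.5553 -0.2608  0.044 ]
pl rackFF [ 0.5312 -0.0652  0.038 ]
pl rackRF [ 0.5335 -0.2414  0.038 ]
pl rackRN [ 0.4619 -0.2414  0.038 ]
pl rackFN [ 0.4572 -0.0686  0.038 ]
sc NL [0.4223 0.1398 0.004 ]
sc NR [ 0.4309 -0.2582  0.004 ]
sc post [0.4329 0.0913 0.053 ]
sc FF [ 0.528  -0.0521  0.038 ]
sc FN [ 0.4526 -0.0578  0.038 ]
sc RN [ 0.4596 -0.2384  0.038 ]
```

Emit:
move_arm(
  deltas=[
    {"x":-0.06,"y":-0.016,"wz":-3},
    {"x":-0.12,"y":-0.032,"wz":-6},
    {"x":-0.18,"y":-0.048,"wz":-9},
    {"x":-0.24,"y":-0.064,"wz":-12},
    {"x":-0.3,"y":-0.08,"wz":-15},
    {"x":-0.36,"y":-0.096,"wz":-18},
    {"x":-0.42,"y":-0.111,"wz":-21.4,"hand":0},
    {"x":-0.46,"y":-0.121,"wz":-21.4,"hand":0},
  ],
  grip_force=40,
)

```text
schema error: expected keys x, y, z, wx, wy, wz, hand
```

Emit:
move_arm(
  deltas=[
    {"x":-0.06,"y":-0.016,"z":0,"wx":0,"wy":0,"wz":-3,"hand":0},
    {"x":-0.12,"y":-0.032,"z":0,"wx":0,"wy":0,"wz":-6,"hand":0},
    {"x":-0.18,"y":-0.048,"z":0,"wx":0,"wy":0,"wz":-9,"hand":0},
    {"x":-0.24,"y":-0.064,"z":0,"wx":0,"wy":0,"wz":-12,"hand":0},
    {"x":-0.3,"y":-0.08,"z":0,"wx":0,"wy":0,"wz":-15,"hand":0},
    {"x":-0.36,"y":-0.096,"z":0,"wx":0,"wy":0,"wz":-18,"hand":0},
    {"x":-0.42,"y":-0.111,"z":0,"wx":0,"wy":0,"wz":-21.4,"hand":0},
    {"x":-0.46,"y":-0.121,"z":0,"wx":0,"wy":0,"wz":-21.4,"hand":0},
  ],
  grip_force=40,
)

```text
time: 1.1
tool_pos: [0.5726, 0.2192, 0.226]
tool_rot: [-3.141, -0.001, -3.12]
contact_force: [0.6, -0.2, 0.4]
opening: 0.0163
```

Emit:
move_arm(
  deltas=[
    {"x":-0.04,"y":-0.02,"z":0,"wx":0,"wy":0,"wz":0,"hand":0},
    {"x":-0.04,"y":-0.06,"z":0,"wx":0,"wy":0,"wz":0,"hand":0},
    {"x":-0.04,"y":-0.1,"z":0,"wx":0,"wy":0,"wz":0,"hand":0},
    {"x":-0.04,"y":-0.127,"z":0.02,"wx":0,"wy":0,"wz":0,"hand":0},
    {"x":-0.04,"y":-0.127,"z":0.05,"wx":0,"wy":0,"wz":0,"hand":0},
    {"x":-0.04,"y":-0.127,"z":0.076,"wx":0,"wy":0,"wz":0,"hand":0},
    {"x":-0.04,"y":-0.127,"z":0.076,"wx":0,"wy":0,"wz":0,"hand":0},
  ],
  grip_force=40,
)

```text
time: 1.98
tool_pos: [0.6121, 0.0951, 0.1483]
tool_rot: [3.142, -0.006, -3.119]
contact_force: [0.2, 0.2, 1.5]
opening: 0.0005
```

```bash
python3 - <<'E'
from h import *
import cv2
print(monitor.observe()["tool_pos"],monitor.observe()["contact_force"])
b=viewer.read_camera("scene")[215:350,285:405,::-1];a=viewer.read_camera("top")[170:300,240:340,::-1]
f=lambda i:cv2.resize(i,(396,440) if i is b else (340,440),interpolation=cv2.INTER_CUBIC)
cv2.imwrite("pics/c3.png",np.hstack([f(a),f(b)]))
E
```

```text
[0.61214418 0.09510798 0.14828119] [0.24901058 0.24479273 1.46594579]
```

View pics/c3.png

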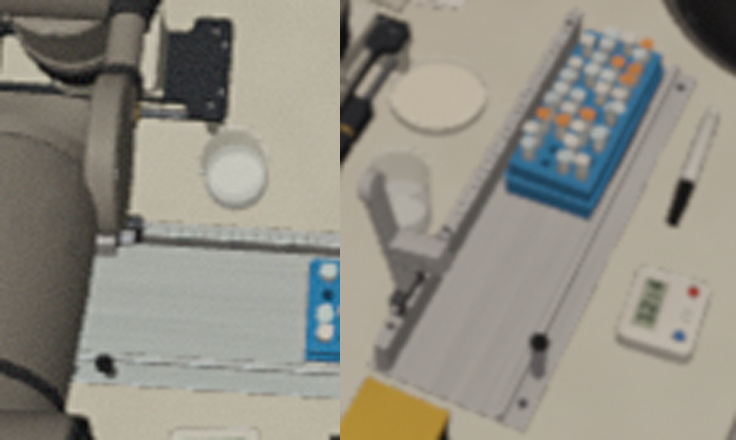

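The hand is behind the flag at the right depth, and the flag hasn't moved. Next I swing the flag over in small steps.

Emit:
move_arm(
  deltas=[
    {"x":0.008,"y":-0.001,"z":-0.008,"wx":0,"wy":0,"wz":0,"hand":0},
    {"x":0.015,"y":-0.001,"z":-0.015,"wx":0,"wy":0,"wz":0,"hand":0},
    {"x":0.022,"y":-0.001,"z":-0.02,"wx":0,"wy":0,"wz":0,"hand":0},
    {"x":0.029,"y":-0.001,"z":-0.02,"wx":0,"wy":0,"wz":0,"hand":0},
    {"x":0.036,"y":-0.001,"z":-0.02,"wx":0,"wy":0,"wz":0,"hand":0},
    {"x":0.042,"y":-0.001,"z":-0.02,"wx":0,"wy":0,"wz":0,"hand":0},
    {"x":0.048,"y":-0.001,"z":-0.02,"wx":0,"wy":0,"wz":0,"hand":0},
    {"x":0.054,"y":-0.001,"z":-0.02,"wx":0,"wy":0,"wz":0,"hand":0},
  ],
  grip_force=40,
)

```text
time: 3.08
tool_pos: [0.5593, 0.093, 0.1706]
tool_rot: [3.142, -0.0, -3.119]
contact_force: [1.6, 0.4, 1.1]
opening: 0.0001
```

Emit:
move_arm(
  deltas=[
    {"x":0.007,"y":0,"z":0,"wx":0,"wy":0,"wz":0,"hand":0},
    {"x":0.014,"y":0,"z":0.001,"wx":0,"wy":0,"wz":0,"hand":0},
    {"x":0.022,"y":0,"z":0.002,"wx":0,"wy":0,"wz":0,"hand":0},
    {"x":0.029,"y":0,"z":0.003,"wx":0,"wy":0,"wz":0,"hand":0},
    {"x":0.036,"y":0,"z":0.005,"wx":0,"wy":0,"wz":0,"hand":0},
    {"x":0.043,"y":0,"z":0.007,"wx":0,"wy":0,"wz":0,"hand":0},
    {"x":0.05,"y":0,"z":0.01,"wx":0,"wy":0,"wz":0,"hand":0},
    {"x":0.056,"y":0,"z":0.013,"wx":0,"wy":0,"wz":0,"hand":0},
  ],
  grip_force=40,
)

```text
time: 4.08
tool_pos: [0.5032, 0.0918, 0.1575]
tool_rot: [3.142, -0.0, -3.119]
contact_force: [0.9, 0.2, 0.4]
opening: 0.0006
```

Emit:
move_arm(
  deltas=[
    {"x":0.006,"y":0,"z":0.004,"wx":0,"wy":0,"wz":0,"hand":0},
    {"x":0.012,"y":0,"z":0.008,"wx":0,"wy":0,"wz":0,"hand":0},
    {"x":0.018,"y":0,"z":0.012,"wx":0,"wy":0,"wz":0,"hand":0},
    {"x":0.024,"y":0,"z":0.0165,"wx":0,"wy":0,"wz":0,"hand":0},
    {"x":0.029,"y":0,"z":0.021,"wx":0,"wy":0,"wz":0,"hand":0},
    {"x":0.034,"y":0,"z":0.0265,"wx":0,"wy":0,"wz":0,"hand":0},
    {"x":0.038,"y":0,"z":0.032,"wx":0,"wy":0,"wz":0,"hand":0},
    {"x":0.042,"y":0,"z":0.0385,"wx":0,"wy":0,"wz":0,"hand":0},
  ],
  grip_force=40,
)

```text
time: 5.08
tool_pos: [0.4615, 0.0908, 0.1188]
tool_rot: [3.142, -0.0, -3.119]
contact_force: [-0.9, -0.9, 0.9]
opening: 0.0003
```

Emit:
move_arm(
  deltas=[
    {"x":0.0035,"y":0,"z":0.006,"wx":0,"wy":0,"wz":0,"hand":0},
    {"x":0.007,"y":0,"z":0.012,"wx":0,"wy":0,"wz":0,"hand":0},
    {"x":0.009,"y":0,"z":0.018,"wx":0,"wy":0,"wz":0,"hand":0},
    {"x":0.011,"y":0,"z":0.023,"wx":0,"wy":0,"wz":0,"hand":0},
    {"x":0.013,"y":0,"z":0.028,"wx":0,"wy":0,"wz":0,"hand":0},
    {"x":0.014,"y":0,"z":0.033,"wx":0,"wy":0,"wz":0,"hand":0},
    {"x":0.015,"y":0,"z":0.038,"wx":0,"wy":0,"wz":0,"hand":0},
    {"x":0.016,"y":0,"z":0.043,"wx":0,"wy":0,"wz":0,"hand":0},
  ],
  grip_force=40,
)

```text
time: 6.08
tool_pos: [0.4457, 0.0905, 0.0759]
tool_rot: [3.142, -0.0, -3.119]
contact_force: [-0.3, -0.0, -0.3]
opening: 0.0002
```

Emit:
move_arm(
  deltas=[
    {"x":0,"y":0,"z":0.002,"wx":0,"wy":0,"wz":0,"hand":0},
    {"x":0,"y":0,"z":0.004,"wx":0,"wy":0,"wz":0,"hand":0},
    {"x":0,"y":0,"z":0.006,"wx":0,"wy":0,"wz":0,"hand":0},
    {"x":0,"y":0,"z":0.008,"wx":0,"wy":0,"wz":0,"hand":0},
  ],
  grip_force=40,
)

```text
time: 6.58
tool_pos: [0.4458, 0.0905, 0.0682]
tool_rot: [3.142, 0.0, -3.119]
contact_force: [-0.8, -0.6, 0.5]
opening: 0.0007
```

```bash
python3 - <<'E'
from h import *
import cv2
for _ in range(3):
  b=viewer.read_camera("scene")[200:350,265:405,::-1]
  print(monitor.observe()["tool_pos"],monitor.observe()["contact_force"])
cv2.imwrite("pics/c4.png",cv2.resize(b,None,fx=4,fy=4,interpolation=cv2.INTER_CUBIC))
E
```

```text
[0.44571584 0.09048046 0.06795079] [-0.62221372  0.15279809  0.66891524]
[0.44572429 0.09048181 0.06806439] [ 0.1460765  -0.27511497 -0.28849126]
[0.44576401 0.09046941 0.06814253] [-0.61451992 -0.4131874  -0.01105478]
```

View pics/c4.png

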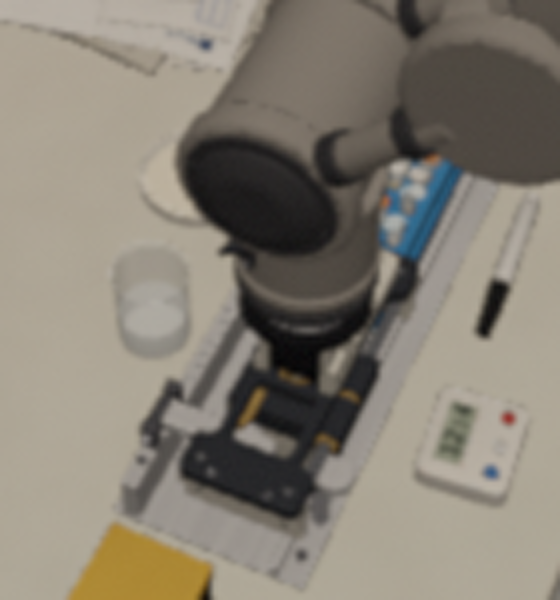

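The flag is almost down, with its tab at crop (335,475) just above the post. I'll press down gently until it meets the stop.

Emit:
move_arm(
  deltas=[
    {"x":0,"y":0,"z":0.001,"wx":0,"wy":0,"wz":0,"hand":0},
    {"x":0,"y":0,"z":0.002,"wx":0,"wy":0,"wz":0,"hand":0},
    {"x":0,"y":0,"z":0.003,"wx":0,"wy":0,"wz":0,"hand":0},
    {"x":0,"y":0,"z":0.004,"wx":0,"wy":0,"wz":0,"hand":0},
    {"x":0,"y":0,"z":0.004,"wx":0,"wy":0,"wz":0,"hand":0},
  ],
  grip_force=40,
)

```text
time: 7.35
tool_pos: [0.4458, 0.0905, 0.0642]
tool_rot: [3.142, 0.0, -3.119]
contact_force: [-0.3, 0.3, -0.0]
opening: 0.0005
```

Emit:
move_arm(
  deltas=[
    {"x":0,"y":0,"z":0.001,"wx":0,"wy":0,"wz":0,"hand":0},
    {"x":0,"y":0,"z":0.001,"wx":0,"wy":0,"wz":0,"hand":0},
    {"x":0,"y":0,"z":0.002,"wx":0,"wy":0,"wz":0,"hand":0},
    {"x":0,"y":0,"z":0.002,"wx":0,"wy":0,"wz":0,"hand":0},
  ],
  grip_force=40,
)

```text
time: 7.85
tool_pos: [0.4458, 0.0905, 0.063]
tool_rot: [3.142, 0.001, -3.119]
contact_force: [-2.3, -0.6, 11.0]
opening: 0.0003
```

The hand met firm resistance at z 0.063, the expected height of a level flag's top face. I'll lift off and check the flag from the top view.

Emit:
move_arm(
  deltas=[
    {"x":0,"y":0,"z":-0.004,"wx":0,"wy":0,"wz":0,"hand":0},
    {"x":0,"y":0,"z":-0.02,"wx":0,"wy":0,"wz":0,"hand":0},
    {"x":0,"y":-0.03,"z":-0.06,"wx":0,"wy":0,"wz":0,"hand":0},
    {"x":-0.01,"y":-0.09,"z":-0.1,"wx":0,"wy":0,"wz":0,"hand":0},
    {"x":-0.03,"y":-0.15,"z":-0.1,"wx":0,"wy":0,"wz":0,"hand":0},
    {"x":-0.05,"y":-0.21,"z":-0.1,"wx":0,"wy":0,"wz":0,"hand":0},
    {"x":-0.05,"y":-0.27,"z":-0.1,"wx":0,"wy":0,"wz":0,"hand":0},
    {"x":-0.05,"y":-0.33,"z":-0.1,"wx":0,"wy":0,"wz":0,"hand":0},
  ],
  grip_force=40,
)

```text
time: 8.85
tool_pos: [0.5031, -0.2356, 0.1621]
tool_rot: [3.141, 0.0, -3.119]
contact_force: [0.8, 0.3, 0.0]
opening: 0.0001
```

```bash
python3 - <<'E'
from h import *
import cv2
o=monitor.observe();print(o["time"],o["tool_pos"],o["tool_rot"],o["qpos"],o["contact_force"])
a=viewer.read_camera("top")[:,:,::-1];b=viewer.read_camera("scene")[:,:,::-1];w=viewer.read_camera("wrist")[:,:,::-1]
cv2.imwrite("pics/top5.png",a);cv2.imwrite("pics/w5.png",w)
r=lambda i:cv2.resize(i,(390,400),interpolation=cv2.INTER_CUBIC)
cv2.imwrite("pics/c5.png",np.hstack([r(a[205:305,245:345]),r(b[240:360,280:400])]))
E
```

```text
8.85 [ 0.50312897 -0.2355715   0.16205718] [ 3.14136942e+00  1.84749950e-04 -3.11876015e+00] [-5.76022233e-01  4.55466666e-01  1.53567520e+00  3.16046945e-04
  1.15042405e+00 -2.16978006e+00] [0.82362206 0.34860136 0.01833313]
```

View pics/c5.png

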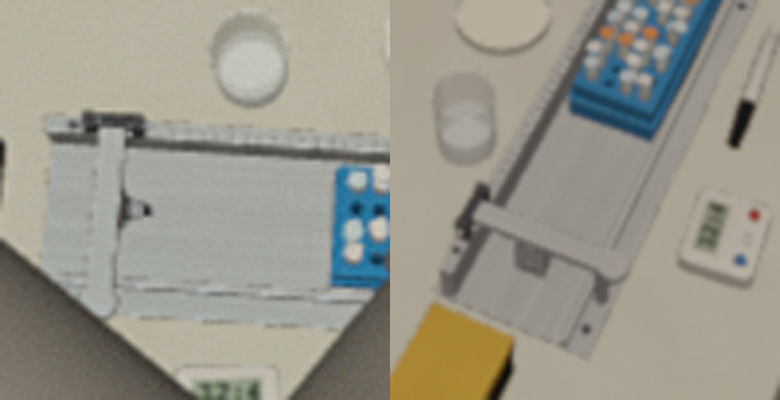

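View pics/w5.png

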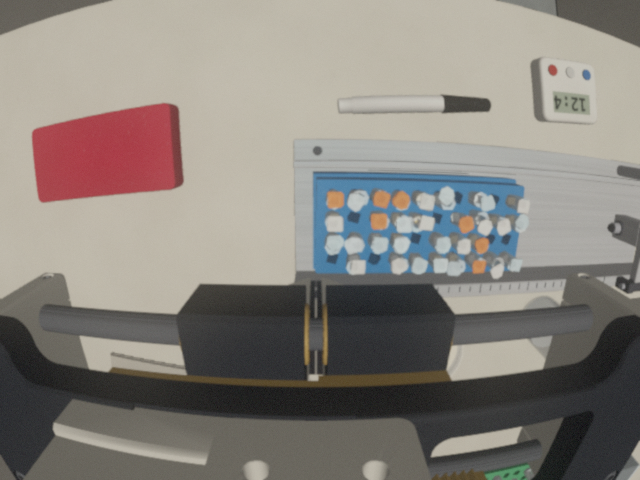

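The flag is down and level, with its nose pointing at the rack; the nose tip is at top-crop (150,210). The wrist view shows the rack's rear face at column 315, rows 172–272.

```bash
python3 - <<'E'
from h import *
p=viewer.camera_params("wrist");K,R,t=p["camera_matrix"],p["R"],p["t"]
def wp(u,v,z):
    x=(u-K[0,2])/K[0,0];y=(v-K[1,2])/K[1,1];r=np.hypot(x,y)
    d=R.T@np.array([np.sin(r)*x/r,np.sin(r)*y/r,np.cos(r)]);c=-R.T@t
    return c+d*(z-c[2])/d[2]
for n,u,v,z in [("rearN",315,180,.038),("rearF",315,272,.038),("plateRN",295,139,.004),("frontN",521,186,.038),("frontF",514,272,.038),("nose",612,228,.024)]: print(n,wp(u,v,z))
print("nose top",plane("top",(245+150/3.9,205+210/4),.024))
E
```

```text
rearN [ 0.46119703 -0.23728359  0.038     ]
rearF [ 0.53508399 -0.23596571  0.038     ]
plateRN [ 0.43008783 -0.25462782  0.004     ]
frontN [ 0.45777432 -0.0630533   0.038     ]
frontF [ 0.53478314 -0.05769876  0.038     ]
nose [0.49330731 0.07467338 0.024     ]
nose top [0.49193301 0.06150185 0.024     ]
```

Emit:
move_arm(
  deltas=[
    {"x":0.002,"y":-0.01,"z":0,"wx":0,"wy":0,"wz":10,"hand":0},
    {"x":0.002,"y":-0.02,"z":0,"wx":0,"wy":0,"wz":20,"hand":0},
    {"x":0.002,"y":-0.03,"z":0,"wx":0,"wy":0,"wz":30,"hand":0},
    {"x":0.002,"y":-0.04,"z":0,"wx":0,"wy":0,"wz":40,"hand":0},
    {"x":0.002,"y":-0.05,"z":0,"wx":0,"wy":0,"wz":50,"hand":0},
    {"x":0.002,"y":-0.06,"z":0,"wx":0,"wy":0,"wz":60,"hand":0},
    {"x":0.002,"y":-0.06,"z":0,"wx":0,"wy":0,"wz":70,"hand":0},
    {"x":0.002,"y":-0.06,"z":0,"wx":0,"wy":0,"wz":80,"hand":0},
  ],
  grip_force=40,
)

```text
time: 10.0
tool_pos: [0.5025, -0.292, 0.162]
tool_rot: [-3.141, -0.001, 1.763]
contact_force: [0.2, -0.7, -0.4]
opening: 0.0002
```

Emit:
move_arm(
  deltas=[
    {"x":0,"y":0,"z":0,"wx":0,"wy":0,"wz":10,"hand":0},
    {"x":0,"y":0,"z":0,"wx":0,"wy":0,"wz":10,"hand":0},
    {"x":0,"y":0,"z":0,"wx":0,"wy":0,"wz":10,"hand":0},
  ],
  grip_force=40,
)

```text
time: 10.38
tool_pos: [0.5025, -0.2928, 0.1622]
tool_rot: [-3.141, -0.0, 1.598]
contact_force: [1.1, -0.7, 0.4]
opening: 0.0005
```

Emit:
move_arm(
  deltas=[
    {"x":0,"y":-0.003,"z":0.04,"wx":0,"wy":0,"wz":0,"hand":0},
    {"x":0,"y":-0.003,"z":0.08,"wx":0,"wy":0,"wz":0,"hand":0},
    {"x":0,"y":-0.003,"z":0.12,"wx":0,"wy":0,"wz":0,"hand":0},
    {"x":0,"y":-0.003,"z":0.147,"wx":0,"wy":0,"wz":0,"hand":0},
    {"x":0.01,"y":-0.003,"z":0.147,"wx":0,"wy":0,"wz":0,"hand":0},
    {"x":0.02,"y":-0.003,"z":0.147,"wx":0,"wy":0,"wz":0,"hand":0},
    {"x":0.025,"y":-0.003,"z":0.147,"wx":0,"wy":0,"wz":0,"hand":0},
  ],
  grip_force=40,
)

```text
time: 11.25
tool_pos: [0.4997, -0.268, 0.0167]
tool_rot: [3.14, 0.001, 1.595]
contact_force: [-0.3, -0.0, -0.1]
opening: 0.0008
```

```bash
python3 - <<'E'
from h import *
import cv2
for _ in range(4): w=viewer.read_camera("wrist");o=monitor.observe();print(o["tool_pos"],o["tool_rot"],o["contact_force"])
E
```

```text
[ 0.49957595 -0.26766818  0.01659721] [3.13993353e+00 9.30126242e-04 1.59495676e+00] [1.02500496 0.32035742 0.28444897]
[ 0.49952478 -0.26815617  0.01643825] [3.14002251e+00 1.00386296e-03 1.59483953e+00] [-1.72272316 -0.41718691  0.51264818]
[ 0.49947322 -0.26854395  0.01626965] [3.14010437e+00 1.04971979e-03 1.59447455e+00] [-0.2617888   0.36764353  0.14670346]
[ 0.49936694 -0.26881834  0.01604121] [3.14029868e+00 9.71517005e-04 1.59403366e+00] [0.19736466 0.56308821 0.14599228]
```

Emit:
move_arm(
  deltas=[
    {"x":0.003,"y":0,"z":0,"wx":0,"wy":0,"wz":0,"hand":0},
    {"x":0.006,"y":0,"z":0,"wx":0,"wy":0,"wz":0,"hand":0},
    {"x":0.009,"y":0,"z":0,"wx":0,"wy":0,"wz":0,"hand":0},
    {"x":0.012,"y":0,"z":0,"wx":0,"wy":0,"wz":0,"hand":0},
    {"x":0.015,"y":0,"z":0,"wx":0,"wy":0,"wz":0,"hand":0},
    {"x":0.018,"y":0,"z":0,"wx":0,"wy":0,"wz":0,"hand":0},
    {"x":0.021,"y":0,"z":0,"wx":0,"wy":0,"wz":0,"hand":0},
    {"x":0.024,"y":0,"z":0,"wx":0,"wy":0,"wz":0,"hand":0},
  ],
  grip_force=40,
)

```text
time: 12.45
tool_pos: [0.4983, -0.2446, 0.0152]
tool_rot: [3.142, 0.0, 1.594]
contact_force: [0.6, -2.0, -1.8]
opening: 0.0005
```

Emit:
move_arm(
  deltas=[
    {"x":0.005,"y":0,"z":0,"wx":0,"wy":0,"wz":0,"hand":0},
    {"x":0.01,"y":0,"z":0,"wx":0,"wy":0,"wz":0,"hand":0},
    {"x":0.015,"y":0,"z":0,"wx":0,"wy":0,"wz":0,"hand":0},
    {"x":0.02,"y":0,"z":0,"wx":0,"wy":0,"wz":0,"hand":0},
    {"x":0.025,"y":0,"z":0,"wx":0,"wy":0,"wz":0,"hand":0},
    {"x":0.03,"y":0,"z":0,"wx":0,"wy":0,"wz":0,"hand":0},
    {"x":0.035,"y":0,"z":0,"wx":0,"wy":0,"wz":0,"hand":0},
    {"x":0.04,"y":0,"z":0,"wx":0,"wy":0,"wz":0,"hand":0},
  ],
  grip_force=40,
)

```text
time: 13.45
tool_pos: [0.4974, -0.2043, 0.0152]
tool_rot: [-3.142, -0.0, 1.594]
contact_force: [0.9, -1.7, -2.5]
opening: 0.0002
```

```bash
python3 - <<'E'
from h import *
import cv2
o=monitor.observe();print(o["tool_pos"],o["contact_force"])
p=viewer.camera_params("wrist");K,R,t=p["camera_matrix"],p["R"],p["t"]
w=viewer.read_camera("wrist")[:,:,::-1];cv2.imwrite("pics/w6.png",w)
for _ in range(4): viewer.read_camera("top");o=monitor.observe();print(o["tool_pos"][1],o["contact_force"])
E
```

```text
[ 0.49740573 -0.20428561  0.01517155] [ 0.87667777 -1.71589192 -2.47629312]
-0.20390602851432627 [ 0.6782459  -0.34171972 -0.14122218]
-0.20407252270741383 [ 0.44002986  0.487164   -0.98666889]
-0.2042643131734814 [ 0.30563959 -0.43245775 -0.13717736]
-0.20441726601521082 [-0.33566512 -0.39632586  0.00933061]
```

View pics/w6.png

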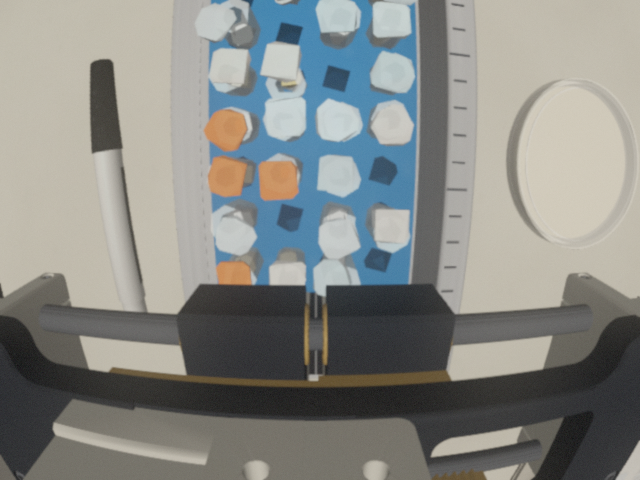

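The rack is centred in the channel and being pushed. Sliding takes about 2 N, and about 65–75 mm of travel remains.

Emit:
move_arm(
  deltas=[
    {"x":0.006,"y":0,"z":0,"wx":0,"wy":0,"wz":0,"hand":0},
    {"x":0.012,"y":0,"z":0,"wx":0,"wy":0,"wz":0,"hand":0},
    {"x":0.018,"y":0,"z":0,"wx":0,"wy":0,"wz":0,"hand":0},
    {"x":0.024,"y":0,"z":0,"wx":0,"wy":0,"wz":0,"hand":0},
    {"x":0.03,"y":0,"z":0,"wx":0,"wy":0,"wz":0,"hand":0},
    {"x":0.036,"y":0,"z":0,"wx":0,"wy":0,"wz":0,"hand":0},
    {"x":0.042,"y":0,"z":0,"wx":0,"wy":0,"wz":0,"hand":0},
    {"x":0.048,"y":0,"z":0,"wx":0,"wy":0,"wz":0,"hand":0},
  ],
  grip_force=40,
)

```text
time: 14.7
tool_pos: [0.4964, -0.1564, 0.0153]
tool_rot: [3.141, 0.0, 1.594]
contact_force: [-0.1, -4.0, 2.4]
opening: 0.0002
```

```bash
python3 - <<'E'
from h import *
import cv2
o=monitor.observe();print(o["tool_pos"],o["contact_force"])
a=viewer.read_camera("top")[205:305,245:345,::-1];b=viewer.read_camera("scene")[240:360,280:400,::-1]
r=lambda i:cv2.resize(i,(400,400),interpolation=cv2.INTER_CUBIC)
cv2.imwrite("pics/c7.png",np.hstack([r(a),r(b)]))
E
```

```text
[ 0.49644688 -0.15635921  0.01527989] [-0.08745138 -4.01707895  2.35144888]
```

View pics/c7.png

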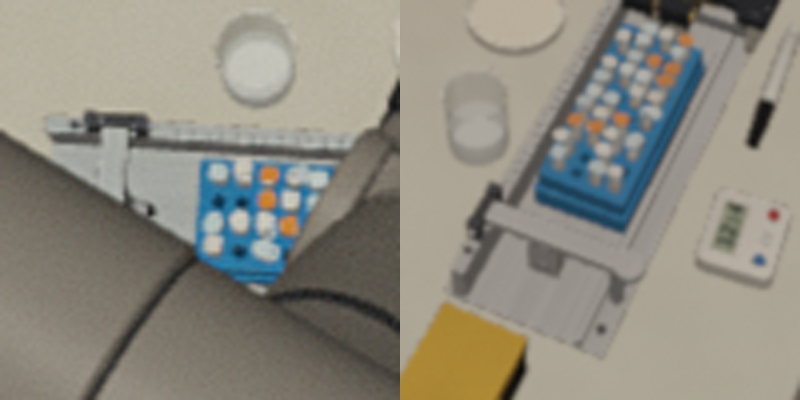

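Both views show about 25–30 mm left between the rack's front (top-crop column 202) and the nose tip (column 152).

Emit:
move_arm(
  deltas=[
    {"x":0.002,"y":0,"z":0,"wx":0,"wy":0,"wz":0,"hand":0},
    {"x":0.004,"y":0,"z":0,"wx":0,"wy":0,"wz":0,"hand":0},
    {"x":0.006,"y":0,"z":0,"wx":0,"wy":0,"wz":0,"hand":0},
    {"x":0.008,"y":0,"z":0,"wx":0,"wy":0,"wz":0,"hand":0},
    {"x":0.01,"y":0,"z":0,"wx":0,"wy":0,"wz":0,"hand":0},
    {"x":0.012,"y":0,"z":0,"wx":0,"wy":0,"wz":0,"hand":0},
    {"x":0.014,"y":0,"z":0,"wx":0,"wy":0,"wz":0,"hand":0},
    {"x":0.016,"y":0,"z":0,"wx":0,"wy":0,"wz":0,"hand":0},
  ],
  grip_force=40,
)

```text
time: 15.8
tool_pos: [0.4959, -0.1404, 0.0151]
tool_rot: [-3.141, -0.0, 1.594]
contact_force: [-0.4, -2.5, -0.9]
opening: 0.0004
```

Emit:
move_arm(
  deltas=[
    {"x":0.001,"y":0,"z":0,"wx":0,"wy":0,"wz":0,"hand":0},
    {"x":0.002,"y":0,"z":0,"wx":0,"wy":0,"wz":0,"hand":0},
    {"x":0.003,"y":0,"z":0,"wx":0,"wy":0,"wz":0,"hand":0},
    {"x":0.004,"y":0,"z":0,"wx":0,"wy":0,"wz":0,"hand":0},
  ],
  grip_force=40,
)

```text
time: 16.3
tool_pos: [0.4958, -0.1366, 0.0151]
tool_rot: [-3.141, -0.0, 1.593]
contact_force: [0.5, -1.6, -2.3]
opening: 0.0005
```

Emit:
move_arm(
  deltas=[
    {"x":0.0005,"y":0,"z":0,"wx":0,"wy":0,"wz":0,"hand":0},
    {"x":0.001,"y":0,"z":0,"wx":0,"wy":0,"wz":0,"hand":0},
    {"x":0.0015,"y":0,"z":0,"wx":0,"wy":0,"wz":0,"hand":0},
  ],
  grip_force=40,
)

```text
time: 16.68
tool_pos: [0.4959, -0.1352, 0.0152]
tool_rot: [3.142, -0.0, 1.593]
contact_force: [-0.1, -2.0, -2.6]
opening: 0.0006
```

Emit:
move_arm(
  deltas=[
    {"x":0.0005,"y":0,"z":0,"wx":0,"wy":0,"wz":0,"hand":0},
    {"x":0.001,"y":0,"z":0,"wx":0,"wy":0,"wz":0,"hand":0},
    {"x":0.0015,"y":0,"z":0,"wx":0,"wy":0,"wz":0,"hand":0},
  ],
  grip_force=40,
)

```text
time: 17.05
tool_pos: [0.4958, -0.1336, 0.0152]
tool_rot: [3.142, -0.0, 1.593]
contact_force: [0.1, -2.1, -2.7]
opening: 0.0005
```

Emit:
move_arm(
  deltas=[
    {"x":0.0005,"y":0,"z":0,"wx":0,"wy":0,"wz":0,"hand":0},
    {"x":0.001,"y":0,"z":0,"wx":0,"wy":0,"wz":0,"hand":0},
    {"x":0.0015,"y":0,"z":0,"wx":0,"wy":0,"wz":0,"hand":0},
  ],
  grip_force=40,
)

```text
time: 17.42
tool_pos: [0.4958, -0.1322, 0.0152]
tool_rot: [3.142, -0.0, 1.594]
contact_force: [0.0, -2.2, -1.6]
opening: 0.0004
```

```bash
python3 - <<'E'
from h import *
F=[]
for _ in range(6): viewer.read_camera("top");o=monitor.observe();F.append(o["contact_force"]);print(o["tool_pos"][1],o["contact_force"])
E
```

```text
-0.13209042412301544 [-0.48475204 -2.07841813 -1.5111093 ]
-0.1320927937381533 [-0.00392373 -2.34670797 -0.61824833]
-0.13210254973967392 [-0.52286013 -0.97950635 -1.41825302]
-0.1321052998858457 [ 0.16335016 -1.10636571 -1.69608243]
-0.13209363252603556 [ 1.13435497 -1.03904187 -1.243021  ]
-0.1321102585515543 [ 0.87225608 -1.6595721  -0.37931453]
```

Emit:
move_arm(
  deltas=[
    {"x":0.0005,"y":0,"z":0,"wx":0,"wy":0,"wz":0,"hand":0},
    {"x":0.001,"y":0,"z":0,"wx":0,"wy":0,"wz":0,"hand":0},
    {"x":0.0015,"y":0,"z":0,"wx":0,"wy":0,"wz":0,"hand":0},
  ],
  grip_force=40,
)

```text
time: 18.1
tool_pos: [0.4958, -0.1307, 0.0152]
tool_rot: [3.141, 0.0, 1.594]
contact_force: [-1.1, -1.1, -0.6]
opening: 0.0003
```

Emit:
move_arm(
  deltas=[
    {"x":0.0005,"y":0,"z":0,"wx":0,"wy":0,"wz":0,"hand":0},
    {"x":0.001,"y":0,"z":0,"wx":0,"wy":0,"wz":0,"hand":0},
    {"x":0.0015,"y":0,"z":0,"wx":0,"wy":0,"wz":0,"hand":0},
  ],
  grip_force=40,
)

```text
time: 18.48
tool_pos: [0.4958, -0.1293, 0.0153]
tool_rot: [3.141, 0.0, 1.594]
contact_force: [0.4, -2.7, -1.7]
opening: 0.0007
```

Emit:
move_arm(
  deltas=[
    {"x":0.0005,"y":0,"z":0,"wx":0,"wy":0,"wz":0,"hand":0},
    {"x":0.001,"y":0,"z":0,"wx":0,"wy":0,"wz":0,"hand":0},
    {"x":0.0015,"y":0,"z":0,"wx":0,"wy":0,"wz":0,"hand":0},
  ],
  grip_force=40,
)

```text
time: 18.85
tool_pos: [0.4958, -0.1277, 0.0152]
tool_rot: [3.141, 0.0, 1.593]
contact_force: [-0.2, -2.7, -1.4]
opening: 0.0007
```

```bash
python3 - <<'E'
from h import *
import cv2
o=monitor.observe();print(o["tool_pos"],o["contact_force"])
a=viewer.read_camera("top")[205:305,245:345,::-1];b=viewer.read_camera("scene")[240:360,280:400,::-1]
r=lambda i:cv2.resize(i,(400,400),interpolation=cv2.INTER_CUBIC)
cv2.imwrite("pics/c8.png",np.hstack([r(a),r(b)]))
E
```

```text
[ 0.49575604 -0.12771358  0.01524988] [-0.18409921 -2.71098248 -1.36494306]
```

View pics/c8.png

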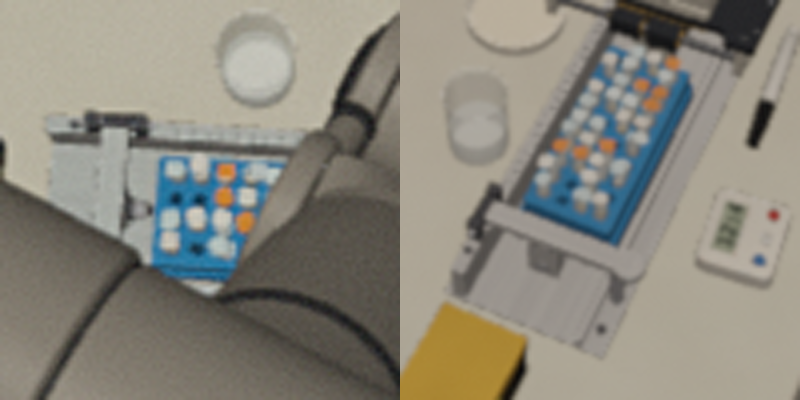

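The nose tip is nearly touching the rack's front, at columns 152 and 158. I'll keep feeling forward.

Emit:
move_arm(
  deltas=[
    {"x":0.0005,"y":0,"z":0,"wx":0,"wy":0,"wz":0,"hand":0},
    {"x":0.001,"y":0,"z":0,"wx":0,"wy":0,"wz":0,"hand":0},
    {"x":0.0015,"y":0,"z":0,"wx":0,"wy":0,"wz":0,"hand":0},
  ],
  grip_force=40,
)

```text
time: 19.32
tool_pos: [0.4957, -0.1262, 0.0152]
tool_rot: [3.141, -0.0, 1.593]
contact_force: [0.2, -3.6, -0.7]
opening: 0.0003
```

Emit:
move_arm(
  deltas=[
    {"x":0.0005,"y":0,"z":0,"wx":0,"wy":0,"wz":0,"hand":0},
    {"x":0.001,"y":0,"z":0,"wx":0,"wy":0,"wz":0,"hand":0},
  ],
  grip_force=40,
)

```text
time: 19.58
tool_pos: [0.4958, -0.1254, 0.0153]
tool_rot: [3.141, 0.0, 1.594]
contact_force: [-0.2, -6.3, -1.0]
opening: 0.0005
```

Emit:
move_arm(
  deltas=[
    {"x":0.0005,"y":0,"z":0,"wx":0,"wy":0,"wz":0,"hand":0},
    {"x":0.001,"y":0,"z":0,"wx":0,"wy":0,"wz":0,"hand":0},
  ],
  grip_force=40,
)

```text
time: 19.82
tool_pos: [0.4959, -0.1251, 0.0153]
tool_rot: [3.141, 0.001, 1.594]
contact_force: [-0.1, -9.1, -2.0]
opening: 0.0007
```

Force is rising against a hard stop, so the nose is bottoming out. I'll read the steady force before adding more.

```bash
python3 - <<'E'
from h import *
for _ in range(4): viewer.read_camera("wrist");o=monitor.observe();print(o["time"],o["tool_pos"][1],o["contact_force"])
E
```

```text
19.875 -0.12506570401664424 [-0.16850287 -8.45887676 -2.08106686]
19.925 -0.1250402518475316 [ 0.16584562 -8.2494397  -2.26870564]
19.975 -0.12504152724438258 [-0.51816789 -7.03785578 -1.29849713]
20.025 -0.12506795798511847 [-0.38259297 -7.52538137 -2.30930921]
```

Emit:
move_arm(
  deltas=[
    {"x":0.0003,"y":0,"z":0,"wx":0,"wy":0,"wz":0,"hand":0},
    {"x":0.0006,"y":0,"z":0,"wx":0,"wy":0,"wz":0,"hand":0},
  ],
  grip_force=40,
)

```text
time: 20.27
tool_pos: [0.4961, -0.1249, 0.0154]
tool_rot: [3.14, 0.002, 1.594]
contact_force: [0.7, -10.7, -1.3]
opening: 0.0005
```

```bash
python3 - <<'E'
from h import *
for _ in range(4): viewer.read_camera("wrist");o=monitor.observe();print(o["time"],o["tool_pos"][1],o["contact_force"])
E
```

```text
20.325 -0.12490642595071473 [ -0.17362514 -10.6724329   -1.53674783]
20.375 -0.12493510505879814 [ 0.3120025  -8.6670164  -1.51766643]
20.425 -0.12490950861821971 [ -0.07654685 -10.04665233  -1.28485886]
20.475 -0.12488802782543162 [ -0.90075991 -10.10382088  -2.18348974]
```

Emit:
move_arm(
  deltas=[
    {"x":0.0003,"y":0,"z":0,"wx":0,"wy":0,"wz":0,"hand":0},
    {"x":0.0005,"y":0,"z":0,"wx":0,"wy":0,"wz":0,"hand":0},
    {"x":0.0005,"y":0,"z":0,"wx":0,"wy":0,"wz":0,"hand":0},
    {"x":0.0005,"y":0,"z":0,"wx":0,"wy":0,"wz":0,"hand":0},
  ],
  grip_force=40,
)

```text
time: 20.98
tool_pos: [0.4963, -0.1248, 0.0155]
tool_rot: [3.14, 0.003, 1.594]
contact_force: [-1.0, -11.6, -1.1]
opening: 0.0006
```

```bash
python3 - <<'E'
from h import *
for _ in range(10): viewer.read_camera("wrist");o=monitor.observe();print(o["time"],o["tool_pos"][1],o["contact_force"].round(1))
E
```

```text
21.025 -0.12476827135155387 [ -0.8 -11.9  -1.4]
21.075 -0.12479206033444469 [ -0.4 -11.2  -1.1]
21.125 -0.12476223713995468 [  0.1 -11.7  -1.2]
21.175 -0.1248014993942783 [ -0.5 -12.2  -2.2]
21.225 -0.12478273599677846 [ -0.2 -11.   -1.7]
21.275 -0.12480551702999976 [ -0.1 -11.5  -1.8]
21.325 -0.12478584219803687 [ -1.  -12.5  -1.4]
21.375 -0.12478357943591588 [ -0.1 -11.8  -1.2]
21.425 -0.12480457249543145 [ -0.2 -11.8  -0.8]
21.475 -0.12480884223499038 [  0.1 -11.8  -1.8]
```

The press held at about 11.8 N at the wrist for over a second. With about 2 N of sliding friction, that leaves about 10 N on the nose. Now I back off slowly.

Emit:
move_arm(
  deltas=[
    {"x":-0.0005,"y":0,"z":0,"wx":0,"wy":0,"wz":0,"hand":0},
    {"x":-0.001,"y":0,"z":0,"wx":0,"wy":0,"wz":0,"hand":0},
    {"x":-0.0015,"y":0,"z":0,"wx":0,"wy":0,"wz":0,"hand":0},
    {"x":-0.002,"y":0,"z":0,"wx":0,"wy":0,"wz":0,"hand":0},
    {"x":-0.003,"y":0,"z":0,"wx":0,"wy":0,"wz":0,"hand":0},
    {"x":-0.004,"y":0,"z":0,"wx":0,"wy":0,"wz":0,"hand":0},
    {"x":-0.006,"y":0,"z":0,"wx":0,"wy":0,"wz":0,"hand":0},
    {"x":-0.008,"y":0,"z":0,"wx":0,"wy":0,"wz":0,"hand":0},
  ],
  grip_force=40,
)

```text
time: 22.48
tool_pos: [0.4957, -0.131, 0.0152]
tool_rot: [-3.141, -0.0, 1.594]
contact_force: [0.1, -0.1, 0.6]
opening: 0.0004
```

Emit:
move_arm(
  deltas=[
    {"x":-0.01,"y":0,"z":0,"wx":0,"wy":0,"wz":0,"hand":0},
    {"x":-0.03,"y":0,"z":0,"wx":0,"wy":0,"wz":0,"hand":0},
    {"x":-0.05,"y":0,"z":0,"wx":0,"wy":0,"wz":0,"hand":0},
    {"x":-0.06,"y":0,"z":-0.02,"wx":0,"wy":0,"wz":0,"hand":0},
    {"x":-0.07,"y":0,"z":-0.07,"wx":0,"wy":0,"wz":0,"hand":0},
    {"x":-0.09,"y":0,"z":-0.12,"wx":0,"wy":0,"wz":0,"hand":0},
    {"x":-0.12,"y":0,"z":-0.16,"wx":0,"wy":0,"wz":0,"hand":0},
    {"x":-0.12,"y":0,"z":-0.16,"wx":0,"wy":0,"wz":0,"hand":0},
  ],
  grip_force=40,
)

```text
time: 23.48
tool_pos: [0.4997, -0.2552, 0.1787]
tool_rot: [3.135, 0.005, 1.59]
contact_force: [0.5, -0.8, -0.0]
opening: 0.0005
```

```bash
python3 - <<'E'
from h import *
import cv2
o=monitor.observe();print(o["time"],o["tool_pos"],o["contact_force"])
a=viewer.read_camera("top")[205:305,245:345,::-1];b=viewer.read_camera("scene")[240:360,280:400,::-1]
r=lambda i:cv2.resize(i,(400,400),interpolation=cv2.INTER_CUBIC)
cv2.imwrite("pics/c9.png",np.hstack([r(a),r(b)]))
E
```

```text
23.475 [ 0.49970759 -0.25519829  0.17868436] [ 0.54403958 -0.79956398 -0.0293255 ]
```

View pics/c9.png

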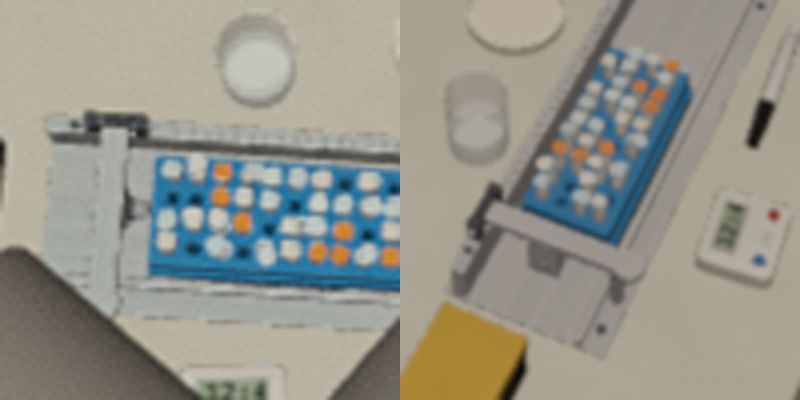

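```bash
python3 -c "
from h import *
print(monitor.observe()['qvel'].round(3)); print(robot.hand_in())"
```

```text
[ 0.022  0.019  0.037  0.    -0.     0.002]
the job is handed in; nothing more can be done
None
```

The flag is down, the rack is pressed home against its nose, and the job is handed in at about 23.5 s with the arm clear of everything.

- **Flag:** I swung it down gently in small steps until it met its stop at z ≈ 0.063 m, with a reading of about 11 N on the final press. Later pictures show it level across the track.
- **Rack:** It slid along the channel with about 2 N of friction. It met a hard stop with its front at about y = 0.069 m, inside the range worked out for the nose. I held 11–12.5 N at the wrist for over 0.5 s, which I estimate as about 10 N on the nose. No reading went above 12.5 N.
- **Last picture, after backing away slowly:** The flag is still down and the rack is still in the channel at the nose. The beaker, dish, timer, marker and kit box parts in view have not visibly moved.

**Not measured directly:**
- The force on the nose is inferred from the wrist reading minus friction.
- The nose's light spring was hard to tell from sensor noise of about 1 N. Its being pushed in solid is judged from the steep rise in force.
- The final touch between rack and nose is judged from the picture. It also rests on the spring being weaker than the friction that holds the rack.

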